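# Find the loaded handset by weight and box it

## Task

Only one of the three identical aluminium handsets on the glass tray still has its battery pack in, which makes it clearly heavier: find it by lifting, lay it flat in the open wooden box, then slide the lid shut until it clicks fully home. Leave the two empty handsets lying flat on the tray and everything else where it is.

Things in the scene. Friction and masses are not known exactly. Their poses are not given: they have to be found in the camera images.
- handset_a: one of three identical matte aluminium handsets, 110 (own x) x 42 (own y) x 24 mm high, keys flush on top; starts flat on the tray, at least 30 mm clear of its neighbours. Origin: centre of the underside. It weighs about 140 g empty, 300 to 400 g with its battery pack; which of the three is loaded varies and cannot be seen
- handset_b: one of three identical matte aluminium handsets, 110 (own x) x 42 (own y) x 24 mm high, keys flush on top; starts flat on the tray, at least 30 mm clear of its neighbours. Origin: centre of the underside. It weighs about 140 g empty, 300 to 400 g with its battery pack; which of the three is loaded varies and cannot be seen
- handset_c: one of three identical matte aluminium handsets, 110 (own x) x 42 (own y) x 24 mm high, keys flush on top; starts flat on the tray, at least 30 mm clear of its neighbours. Origin: centre of the underside. It weighs about 140 g empty, 300 to 400 g with its battery pack; which of the three is loaded varies and cannot be seen
- tray: fixed clear glass tray, 250 (own x) x 340 (own y) x 16 mm high, 5 mm walls and 5 mm floor; origin: centre of its underside, on the cabinet top. The handsets lie in its half nearer the robot
- box: fixed wooden box, outside 120 (own x) x 166 (own y) mm, walls 40 mm high, lid guides up to 52 mm at the long sides; inside 100 (x) x 150 (y) x 34 mm deep, floor 6 mm thick; origin: centre of its underside, on the cabinet top. The open lid stands out beyond its +y end, leaving the inside free from y = -75 to at least y = +44 mm
- lid (a joint): opening of the sliding lid in m: 0 shut, 0.14 fully open, towards the box's +y. Dark wood panel 110 x 164 x 8 mm, top 48 mm above the cabinet top, about 1 N of friction. A spring ball detent resists with about 5 N between 14 and 6 mm before shut, then snaps the lid home against its stop; short of that it is not latched
- lid_grip (a point): centre of the top of the lid's brass grip bar, 72 mm above the cabinet top; the bar is 60 mm long along the box's x, 14 mm thick along the box's y, and stands 24 mm up from the lid. Axes as the box's; with the lid shut it is at y = +60 mm of the box
- dish: white ceramic ring dish, 64 mm across, 24 mm high, at the tray's far side; origin: centre of underside; bystander
- puck: round white smart-speaker remote, 52 mm across, 16 mm high, at the tray's far side; origin: centre of underside; bystander
- clip: silver spring clip holding two battery covers, about 60 x 32 x 15 mm, at the tray's far side; origin: centre of underside; bystander
- slim_remote: slim aluminium remote, 35 x 150 x 9 mm, on the cabinet top beyond box and tray; origin: centre of underside; bystander
There are look-alikes about, which are no part of the job. Leave any turquoise look-alike of the handset_a alone.

How it is judged (in metres and radians):
On the way, in this order (a step that is already met when the one before it is completed fails the run):
1. the loaded (heavy) handset lies flat in the box, released, with the lid still open (((x of handset_a in the frame of box between -0.05 and 0.05 m and y of handset_a in the frame of box between -0.075 and 0.075 m and z of handset_a in the frame of box below 0.016 m and angle between handset_a's own z axis and vertical below 0.15 rad and contact force between handset_a and box above 2.2 N and contact force between handset_a and the fingers below 0.05 N and linear speed of handset_a below 0.02 m/s) or (x of handset_b in the frame of box between -0.05 and 0.05 m and y of handset_b in the frame of box between -0.075 and 0.075 m and z of handset_b in the frame of box below 0.016 m and angle between handset_b's own z axis and vertical below 0.15 rad and contact force between handset_b and box above 2.2 N and contact force between handset_b and the fingers below 0.05 N and linear speed of handset_b below 0.02 m/s) or (x of handset_c in the frame of box between -0.05 and 0.05 m and y of handset_c in the frame of box between -0.075 and 0.075 m and z of handset_c in the frame of box below 0.016 m and angle between handset_c's own z axis and vertical below 0.15 rad and contact force between handset_c and box above 2.2 N and contact force between handset_c and the fingers below 0.05 N and linear speed of handset_c below 0.02 m/s)) and value of joint lid above 0.02 m), for 0.15 s.
2. the lid is pushed past its detent, fully shut (value of joint lid below 0.0025 m), for 0.2 s.
At the end, for the whole second after the job is handed in: The loaded handset lies flat and still in the box (its weight of over 2.2 N rests on the box), the other two lie flat and still within the tray, and the lid is latched, within 2.5 mm of fully shut (((x of handset_a in the frame of box between -0.05 and 0.05 m and y of handset_a in the frame of box between -0.075 and 0.075 m and z of handset_a in the frame of box below 0.016 m and angle between each of handset_a, handset_b, handset_c's own z axis and vertical below 0.15 rad and contact force between handset_a and box above 2.2 N and contact force between handset_a and the fingers below 0.05 N and linear speed of each of handset_a, handset_b, handset_c below 0.02 m/s and x of handset_b in the frame of tray between -0.12 and 0.12 m and y of handset_b in the frame of tray between -0.165 and 0.165 m and z of each of handset_b, handset_c in the frame of tray below 0.015 m and x of handset_c in the frame of tray between -0.12 and 0.12 m and y of handset_c in the frame of tray between -0.165 and 0.165 m) or (x of handset_b in the frame of box between -0.05 and 0.05 m and y of handset_b in the frame of box between -0.075 and 0.075 m and z of handset_b in the frame of box below 0.016 m and angle between each of handset_b, handset_a, handset_c's own z axis and vertical below 0.15 rad and contact force between handset_b and box above 2.2 N and contact force between handset_b and the fingers below 0.05 N and linear speed of each of handset_b, handset_a, handset_c below 0.02 m/s and x of handset_a in the frame of tray between -0.12 and 0.12 m and y of handset_a in the frame of tray between -0.165 and 0.165 m and z of each of handset_a, handset_c in the frame of tray below 0.015 m and x of handset_c in the frame of tray between -0.12 and 0.12 m and y of handset_c in the frame of tray between -0.165 and 0.165 m) or (x of handset_c in the frame of box between -0.05 and 0.05 m and y of handset_c in the frame of box between -0.075 and 0.075 m and z of handset_c in the frame of box below 0.016 m and angle between each of handset_c, handset_a, handset_b's own z axis and vertical below 0.15 rad and contact force between handset_c and box above 2.2 N and contact force between handset_c and the fingers below 0.05 N and linear speed of each of handset_c, handset_a, handset_b below 0.02 m/s and x of handset_a in the frame of tray between -0.12 and 0.12 m and y of handset_a in the frame of tray between -0.165 and 0.165 m and z of each of handset_a, handset_b in the frame of tray below 0.015 m and x of handset_b in the frame of tray between -0.12 and 0.12 m and y of handset_b in the frame of tray between -0.165 and 0.165 m)) and value of joint lid below 0.0025 m and velocity of joint lid below 0.01 m/s); the robot touches nothing.
It fails at once if the ring dish is moved by more than 40 mm (distance of dish from where it was at the start of the episode above 0.04 m).
It fails at once if the round white remote is moved by more than 40 mm (distance of puck from where it was at the start of the episode above 0.04 m).
It fails at once if the spring clip is moved by more than 40 mm (distance of clip from where it was at the start of the episode above 0.04 m).
It fails at once if the slim remote is moved by more than 40 mm (distance of slim_remote from where it was at the start of the episode above 0.04 m).
It also fails if it takes over 72 s, if anything falls off the work surface, if the arm or the gripper's body presses on something with over 40 N, if the wrist force passes 120 N, or if a joint passes its speed limit or range.

## Robot

A 6-joint arm with a two-finger parallel gripper is mounted at the origin on the work surface. World frame = base frame: x ahead of the robot, y to its left, z up, the work surface at z = 0. Lengths are in mm, angles in rad, forces in N, time in s.
With the tool pointing down it reaches from about 375 to 750 mm from the base axis. Payload 9 kg.
Tool frame: the origin (TCP) lies at the very end of the fingers, on their centre line; the grasp point (between the pads) lies 19 mm behind it; z points along the fingers, y is the line along which they close (so a half turn about z gives the same grasp; the last joint's range is limited). The gripper opens to 85 mm and grips with 20 to 120 N. Pads are 22 mm wide; open, the fingers measure 114 mm over their backs; the gripper's body (76 mm by 85 mm) begins 54 mm behind the grasp point. The pads swing forward as they close: fully open they stand 13 mm farther back than shut.
Start: joints at [-1.477, 0.104, 0.097, 1.564, 0, 1.353], TCP at [184.073, -571.099, 231.331] pointing down, gripper open.
Joint ranges: [-2.99, 2.99], [-0.84, 1.86], [-1.1, 1.16], [-1.84, 2.11], [-1.51, 1.56], [-3.14, 3.14]. Speed limits (rad/s): [2.22, 2.22, 2.57, 3.14, 3.14, 3.14].

## Interface

Orientations are given as a unit quaternion [w, x, y, z].
In Python, from cell import r gives the robot as it stands. Calls block until the motion is done:
- r.move_pose(position, orientation): joint-space move of the TCP to a pose.
- r.movel(position, ori=None, v=150): straight line of the TCP; ori=None keeps the orientation; v is the mean speed in mm/s.
- r.set_joints(angles): joint-space move.
- r.gripper_open() and r.close(): open the fingers fully, or close them until they stop; the grip force is fixed at half the most.
- r.wait(seconds).
- r.inverse_kinematics(position, orientation): joint angles nearest the present ones, or None.
- r.capture(name): name is "scene" or "top" or "wrist"; returns a dict with "frame" (480x640x3 uint8, red, green, blue), "fx", "fy", "cx", "cy" (pixels), "rvec" (rotation vector, rad) and "tvec" (3), from world to camera coordinates, as OpenCV has them. Camera axes: x right, y down, z forward; pixel columns grow to the right and rows downward; lengths in mm; the calibration is good to about 2 mm. The wrist camera is an equidistant fisheye: a pixel r from the principal point sees the ray r / f radians off the axis. A picture is of the moment at which its call begins. There is no depth.
A pose or a line that the arm cannot do raises r.Unreachable and nothing moves.
- r.hand_in(): hands the job in; it is judged then, once.
Trained networks look in the newest picture that a camera, given by its name, has taken for a name from the list of things; names that differ only in an ending like _2 or _b are one class to them, and where a whole thing is asked for, a point or a joint stands for the part that bears it (a point fixed in the world has none). Each returns a list of dicts, best first, with "score" (0 to 1); they miss things now and then, are a little off and sometimes report something else, mostly with a low value. They report only what shows in the picture. A call takes as long as a camera call. They do not tell look-alikes from the thing itself.
- r.recognise(thing, camera): "bbox" ([left, top, right, bottom] in pixels, round what is visible of it).
- r.masks_of(thing, camera): "pixels" (480x640 bool, what is visible of it) and "bbox" ([left, top, right, bottom] in pixels, round what is visible of it).
- r.landmark_of(thing, camera): "location" ([column, row] in pixels: a listed point, or the origin of a listed thing).
Readings, each from a call of its own:
- r.current_t(): time.
- r.current_joint_pos(): joint angles.
- r.current_qd(): joint speeds.
- r.current_effort(): joint torques, N m.
- r.current_position(): TCP position.
- r.current_tool_rot(): TCP orientation.
- r.current_contact_force(): force on the tool from outside, world axes, zero at the start.
- r.current_ft_torque(): the same for the moment, N m.
- r.current_gripper_width(): finger opening in mm.
- r.current_grasp_force(): force on a finger pad.
Only numpy, scipy, OpenCV 4.12 (cv2) and the standard library are available. Lean on these libraries where they do the work, as an engineer would, in place of code of your own. Each camera call takes 0.05 s, during which the arm holds its last target. There are 200 camera calls.

## Working session

There is one attempt and no reset: what is moved stays moved. The work goes in short steps, each a Python script; the robot and the scene stay as the last script left them, time stands still between calls to the robot, and variables do not carry over. Pictures are saved under pics/ and viewed, at most 10 in all, crops included, and the job is handed in when it is done.

```bash
ls; mkdir -p pics
python3 - <<'E'
from cell import r
import cv2,numpy as np
for c in ["scene","top"]:
    d=r.capture(c); cv2.imwrite(f"pics/{c}0.png",d["frame"][:,:,::-1])
    print(c,d["fx"],d["fy"],d["cx"],d["cy"],d["rvec"],d["tvec"])
    for n in ["handset_a","tray","box","lid","dish","puck","clip","slim_remote"]:
        m=r.masks_of(n,c); l=r.landmark_of(n,c)
        print(n,[(round(x["score"],2),np.round(x["bbox"]).tolist()) for x in m][:6],[(round(x["score"],2),np.round(x["location"],1).tolist()) for x in l][:6])
    print([(x["score"],x["location"]) for x in r.landmark_of("lid_grip",c)])
print(r.current_t(), r.current_tool_rot())
E
```

```text
pics
scene 487.53773535708535 487.53773535708535 328.58924185985325 238.98121212377757 [ 0.78970666  2.57913683 -1.13195934] [ 493.51474874 -120.63688381 1038.36699703]
handset_a [(0.91, [291.0, 221.0, 350.0, 264.0]), (0.91, [240.0, 174.0, 300.0, 209.0]), (0.66, [412.0, 209.0, 442.0, 253.0]), (0.61, [267.0, 196.0, 327.0, 236.0]), (0.59, [361.0, 171.0, 390.0, 211.0])] [(0.92, [320.7, 250.2]), (0.91, [299.4, 220.7]), (0.87, [376.2, 194.4]), (0.74, [425.0, 235.7]), (0.7, [267.6, 191.4])]
tray [(0.62, [179.0, 161.0, 382.0, 314.0])] [(0.85, [274.2, 229.1])]
box [(0.93, [352.0, 280.0, 586.0, 477.0])] [(0.62, [416.7, 356.4]), (0.54, [295.9, 220.1])]Traceback (most recent call last):
  File "<stdin>", line 7, in <module>
ValueError: it knows: box, clip, dish, handset, lid_grip, puck, slim_remote, tray
```

```bash
cat > h.py <<'E'
from cell import r
import cv2,numpy as np
def ray2plane(d,uv,z):
    R,_=cv2.Rodrigues(np.array(d["rvec"],float)); t=np.array(d["tvec"],float)
    v=R.T@np.array([(uv[0]-d["cx"])/d["fx"],(uv[1]-d["cy"])/d["fy"],1.]); o=-R.T@t
    return o+v*(z-o[2])/v[2]
E
python3 - <<'E'
from h import *
for c in ["scene","top"]:
    d=r.capture(c); cv2.imwrite(f"pics/{c}1.png",d["frame"][:,:,::-1])
    print(c,d["fx"],d["cx"],d["cy"],d["rvec"],d["tvec"])
    for n in ["handset_a","tray","box","dish","puck","clip","slim_remote","lid_grip"]:
        print(n)
        if n!="lid_grip":
          for x in r.masks_of(n,c):
            p=np.argwhere(x["pixels"])[:,::-1].astype(np.float32)
            z=27 if n=="handset_a" else 10
            w=np.array([ray2plane(d,q,z)[:2] for q in p],np.float32)
            rr=cv2.minAreaRect(w); col=d["frame"][x["pixels"]].mean(0)
            print("  m",round(x["score"],2),np.round(x["bbox"]).tolist(),np.round(rr[0],0),np.round(rr[1],0),round(rr[2],1),col.round())
        for x in r.landmark_of(n,c):
            z={"lid_grip":72,"handset_a":5}.get(n,0)
            print("  l",round(x["score"],2),np.round(x["location"],1),ray2plane(d,x["location"],z).round(1))
print(r.current_t(), r.current_tool_rot())
E
```

```text
scene 487.53773535708535 328.58924185985325 238.98121212377757 [ 0.78970666  2.57913683 -1.13195934] [ 493.51474874 -120.63688381 1038.36699703]
handset_a
  m 0.89 [267.0, 195.0, 329.0, 235.0] [ 528. -206.] [ 70. 120.] 84.9 [117. 116. 122.]
  m 0.81 [239.0, 176.0, 301.0, 209.0] [ 533. -305.] [ 76. 119.] 83.4 [117. 116. 122.]
  m 0.79 [291.0, 223.0, 348.0, 264.0] [ 538. -108.] [ 65. 122.] 89.6 [117. 116. 122.]
  m 0.79 [410.0, 206.0, 441.0, 254.0] [354. -31.] [137.  45.] 38.9 [22. 94. 91.]
  m 0.58 [362.0, 167.0, 390.0, 213.0] [ 358. -184.] [144.  50.] 62.8 [21. 95. 92.]
  l 0.8 [269.3 193.2] [ 531.1 -316.5    5. ]
  l 0.64 [296.9 218.9] [ 526.1 -212.5    5. ]
  l 0.63 [322.2 247.5] [ 529.4 -116.3    5. ]
  l 0.56 [423.6 237.7] [358.9 -30.6   5. ]
tray
  m 0.71 [180.0, 164.0, 382.0, 318.0] [ 574. -219.] [357. 258.] 89.0 [120. 123. 119.]
  m 0.65 [426.0, 336.0, 585.0, 477.0] [489. 276.] [124. 177.] 8.6 [64. 39. 21.]
  l 0.82 [271.5 229.1] [ 579.5 -219.7    0. ]
box
  m 0.79 [352.0, 281.0, 588.0, 477.0] [509. 207.] [158. 318.] 8.3 [69. 43. 23.]
  l 0.89 [418.6 354.8] [534.3 155.8   0. ]
[... 2054 characters left out ...]
175.]
  l 0.78 [452.8 212.8] [ 650.3 -306.4    0. ]
clip
  m 0.77 [404.0, 194.0, 426.0, 224.0] [ 656. -219.] [62. 34.] 15.8 [157. 155. 160.]
  m 0.56 [348.0, 191.0, 379.0, 223.0] [ 656. -110.] [63. 65.] 45.5 [167. 166. 162.]
  l 0.58 [413.2 205.9] [ 663.2 -220.1    0. ]
slim_remote
  m 0.68 [256.0, 146.0, 324.0, 166.0] [768.  56.] [ 39. 151.] 4.2 [151. 147. 154.]
  m 0.42 [442.0, 242.0, 471.0, 298.0] [ 529. -316.] [ 49. 115.] 83.0 [139. 137. 145.]
  m 0.27 [350.0, 190.0, 380.0, 220.0] [ 657. -112.] [61. 64.] 45.8 [167. 166. 163.]
  l 0.69 [290.2 157. ] [765.5  51.2   0. ]
lid_grip
  l 0.93 [139.  270.1] [499.5 340.9  72. ]
2.0 [ 5.37063502e-05  9.87871785e-01  1.55271801e-01 -2.24671170e-05]
```

View pics/scene0.png

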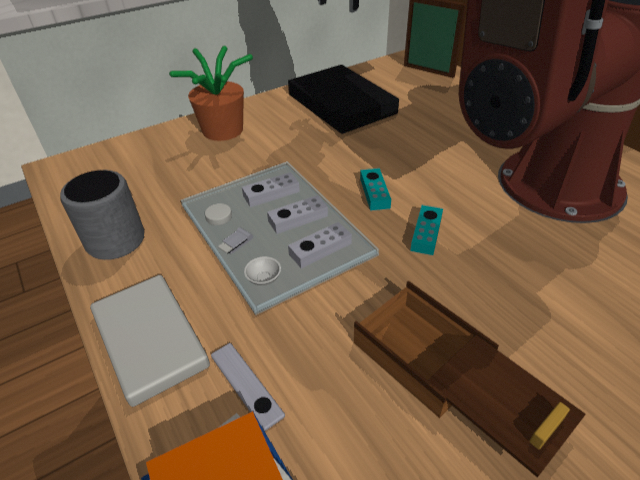

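View pics/top1.png

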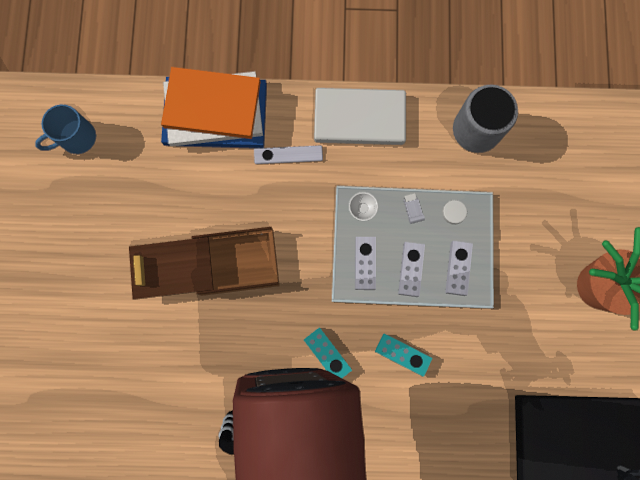

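The pictures show the three grey handsets at columns 365, 411 and 458 in the top view, around row 268. Box and open lid are on the left at (205,262), with the brass bar at (139,270). The two turquoise look-alikes lie outside the tray. Next I'll take close wrist views of the box and then the handsets.

```bash
cat >> h.py <<'E'
def q(psi): return [0,float(np.cos(psi/2)),float(np.sin(psi/2)),0]
def wr2plane(d,uv,z):
    K=np.array([[d["fx"],0,d["cx"]],[0,d["fy"],d["cy"]],[0,0,1.]])
    uv=np.asarray(uv,float).reshape(-1,2)
    a=(uv-[d["cx"],d["cy"]])/[d["fx"],d["fy"]]; th=np.linalg.norm(a,axis=1,keepdims=True)+1e-9
    c=np.hstack([np.sin(th)*a/th,np.cos(th)])
    R,_=cv2.Rodrigues(np.array(d["rvec"],float)); o=-R.T@np.array(d["tvec"],float)
    v=c@R; return (o+v*((z-o[2])/v[:,2:]))[:,:2]
E
python3 - <<'E'
from h import *
def see(name,things):
    d=r.capture("wrist"); cv2.imwrite(f"pics/{name}.png",d["frame"][:,:,::-1])
    R,_=cv2.Rodrigues(np.array(d["rvec"])); print(name,"cam",(-R.T@d["tvec"]).round(),"f",d["fx"],d["cx"],d["cy"]); np.save(f"{name}.npy",d,allow_pickle=True)
    for n,zm,zl in things:
        for x in r.landmark_of(n,"wrist"): print(" l",n,round(x["score"],2),np.round(x["location"]),wr2plane(d,x["location"],zl).round(1))
        if zm is None: continue
        for x in r.masks_of(n,"wrist"):
            rr=cv2.minAreaRect(wr2plane(d,np.argwhere(x["pixels"])[:,::-1],zm).astype(np.float32))
            print(" m",n,round(x["score"],2),x["bbox"],np.round(rr[0],1),np.round(rr[1],1),round(rr[2],1))
r.move_pose([530,160,300],q(0.15)); see("wbox",[("box",45,0),("lid_grip",None,72)])
r.move_pose([528,-213,200],q(-0.1)); see("wtray",[("handset_a",28,5)])
print(r.current_t())
E
```

```text
wbox cam [604. 170. 443.] f 371.64829954431775 322.56836132968874 237.79587474287038
 l box 0.77 [326. 188.] [[530.9 155.5]]
 m box 0.97 [140.7, 137.8, 403.4, 254.1] [517.9 220.6] [125.3 299.7] 9.0
 l lid_grip 0.77 [152. 207.] [[497.7 343.8]]
 l lid_grip 0.27 [524. 225.] [[540.6 -72.8]]
 l lid_grip 0.21 [633. 170.] [[ 642.1 -234. ]]
wtray cam [ 603. -220.  344.] f 371.64829954431775 322.56836132968874 237.79587474287038
 l handset_a 0.93 [223. 217.] [[ 529.4 -116.2]]
 l handset_a 0.93 [324. 217.] [[ 519.3 -212.5]]
 l handset_a 0.82 [198. 371.] [[348.9 -46.7]]
 l handset_a 0.66 [429. 197.] [[ 529.6 -314.2]]
 l handset_a 0.65 [328. 369.] [[ 345.3 -200.5]]
 m handset_a 0.68 [298.3, 155.6, 349.5, 278.1] [ 524.  -214.6] [ 43.9 112.8] 84.3
 m handset_a 0.68 [276.1, 340.4, 380.7, 405.3] [ 354.8 -200.7] [113.1  59.1] 64.6
 m handset_a 0.64 [204.5, 370.7, 241.7, 411.3] [338.3 -83.2] [59.1 31.7] 22.2
 m handset_a 0.61 [181.7, 154.5, 252.4, 276.6] [ 532.8 -119. ] [112.5  49. ] 1.4
 m handset_a 0.6 [408.2, 137.1, 463.8, 263.0] [ 527.9 -312.2] [ 48.7 111.3] 83.4
6.6417
```

Run:
```python
import numpy as np,cv2
d=np.load("wbox.npy",allow_pickle=True).item()
R,_=cv2.Rodrigues(np.array(d["rvec"])); t=np.array(d["tvec"])
a=np.deg2rad(9); o=np.array([531,156]); ex=np.array([np.cos(a),np.sin(a)]); ey=np.array([-np.sin(a),np.cos(a)])
s=2; outs=[]
for z in (40,48):
    Y,X=np.meshgrid(np.arange(-110,240,1/s),np.arange(80,-80,-1/s))   # cols: +y right, rows: x up
    P=o+X[...,None]*ex+Y[...,None]*ey; P=np.dstack([P,np.full(X.shape,z)])
    c=P@R.T+t; rr=np.hypot(c[...,0],c[...,1]); k=np.arctan2(rr,c[...,2])/rr
    im=cv2.remap(d["frame"][:,:,::-1].copy(),(d["cx"]+d["fx"]*k*c[...,0]).astype(np.float32),(d["cy"]+d["fy"]*k*c[...,1]).astype(np.float32),1)
    im=cv2.convertScaleAbs(im,alpha=1.6)
    im=im[30:-30].copy()
    for y in range(-100,240,20):
        cv2.line(im,((y+110)*s,0),((y+110)*s,6 if y else 14),(255,255,255),1)
    for x in (-60,-40,-20,0,20,40,60): cv2.line(im,(0,(80-x)*s-30),(8,(80-x)*s-30),(255,255,255),1)
    outs.append(im)
cv2.imwrite("pics/ortho.png",np.vstack(outs))
```

```text
(no output)
```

View pics/ortho.png

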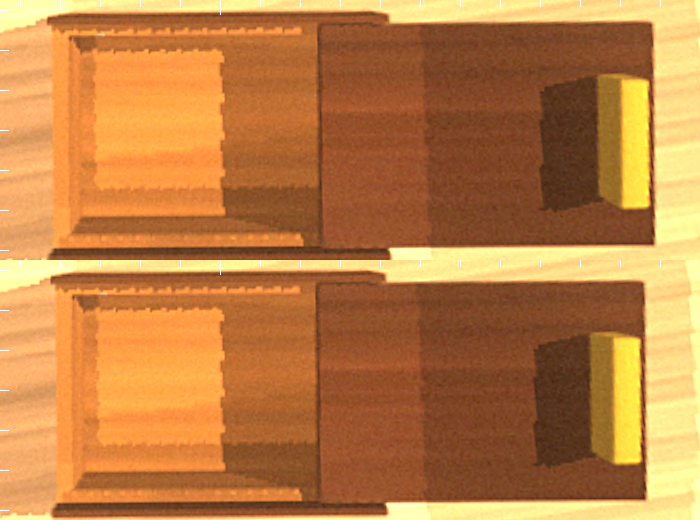

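In the rectified view at z=48, the lid's inner edge is at y≈+48.5 (column 317) and its outer edge at +212.5. The box's inner end is at y≈-75, so there's room for the handset centred at y≈-13. Next I'll weigh the handsets.

```bash
cat > weigh.py <<'E'
from h import *
H=[(523,-213.5,-5.8),(531.5,-115,1.0),(528,-312.5,-7)]
for i,(x,y,f) in enumerate(H):
    Q=q(np.deg2rad(f))
    r.move_pose([x,y,90],Q); r.wait(.25); f0=r.current_contact_force()[2]
    r.movel([x,y,15],v=120); r.close(); w=r.current_gripper_width(); g=r.current_grasp_force()
    r.movel([x,y,75],v=100); r.wait(.4); f1=r.current_contact_force()[2]; tq=r.current_ft_torque()
    print(i,"df",round(f1-f0,2),"w",round(w,1),round(r.current_gripper_width(),1),"g",round(g,1),np.round(tq,3),"t",r.current_t())
    if f0-f1>2.2 or r.current_gripper_width()<38: break
    r.movel([x,y,16],v=80); r.gripper_open(); r.movel([x,y,90],v=200)
d=r.capture("scene"); cv2.imwrite("pics/scene2.png",d["frame"][100:400,150:550,::-1])
d=r.capture("wrist"); cv2.imwrite("pics/wrist2.png",d["frame"][:,:,::-1]); np.save("whold.npy",d,allow_pickle=True)
E
python3 weigh.py
```

```text
0 df -1.43 w 40.6 40.3 g 62.0 [ 0.006 -0.015 -0.034] t 9.8167
1 df -2.21 w 40.5 40.2 g 62.2 [-0.004  0.     0.028] t 14.875
```

Run:
```python
from h import *
for k in range(6): r.wait(.1); print(np.round(r.current_contact_force(),2),end=" ")
print(r.current_position(),r.current_gripper_width(),r.current_t())
```

```text
[ 0.02 -0.17 -3.46] [ 0.06 -0.5  -3.  ] [-0.6  -0.29 -3.33] [ 0.22  0.25 -2.59] [ 0.04 -0.13 -3.03] [ 0.36  0.14 -3.38] [ 531.49498541 -115.00783297   74.99423118] 39.97655281634499 15.575
```

View pics/wrist2.png

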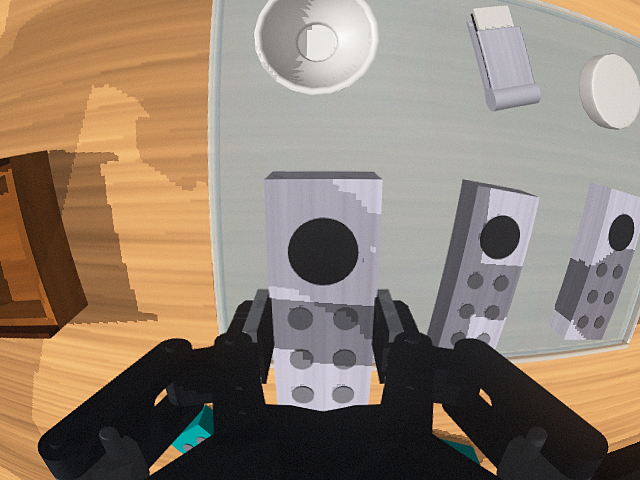

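The wrist view shows the handset held straight and level, with the far edge of its top near row 181 and columns 265–382. The averaged reading is about 3.1 N, so this is the loaded one. I'll work out its offset in the hand before carrying it.

Run:
```python
from h import *
d=np.load("whold.npy",allow_pickle=True).item()
P=wr2plane(d,[[265,180],[382,180]],89); print(P)
ps=np.deg2rad(1.0); e=P.mean(0); off=(e-[531.5,-115])@[np.cos(ps),np.sin(ps)]-55; lat=(e-[531.5,-115])@[-np.sin(ps),np.cos(ps)]
print("offset along tool x",off,lat)
F=[]
for k in range(10): r.wait(.03); F.append(r.current_contact_force()[2])
print(np.mean(F))
a=np.deg2rad(9); o=np.array([531,156]); ex=np.array([np.cos(a),np.sin(a)]); ey=np.array([-np.sin(a),np.cos(a)])
for ps in (a+np.pi/2,a-np.pi/2): print(ps, r.inverse_kinematics(list((o-13*ey))+[100.],q(ps)), r.inverse_kinematics(list((o+210*ey))+[100.],q(ps)))
```

```text
[[ 587.07775305  -93.82164946]
 [ 587.83398989 -135.05843378]]
offset along tool x 0.9571217452490899 -0.41669151714675995
-3.3752521041373007
1.7278759594743862 [ 0.02535578 -0.02451401 -0.2730296   1.32228074  0.          1.43907247] [ 0.41851469  0.17083602 -0.06886386  1.33109645  0.          1.83223139]
-1.413716694115407 [ 0.02535578 -0.02451401 -0.2730296   1.32228074  0.         -1.70252018] [ 0.41851469  0.17083602 -0.06886386  1.33109645  0.         -1.30936127]
```

```bash
cat >> h.py <<'E'
A=np.deg2rad(9); O=np.array([531,156.]); EX=np.array([np.cos(A),np.sin(A)]); EY=np.array([-np.sin(A),np.cos(A)])
def B(x,y,z): return [*map(float,O+x*EX+y*EY),float(z)]
E
python3 - <<'E'
from h import *
Q=q(A+np.pi/2)
r.movel([531.5,-115,130],v=200)
r.move_pose(B(-1,-14,130),Q); r.movel(B(-1,-14,40),v=100); r.wait(.2)
r.gripper_open(); print(r.current_contact_force(),r.current_gripper_width())
r.movel(B(-1,-14,200),v=250); r.wait(.2)
F=[]
for k in range(6): r.wait(.03); F.append(r.current_contact_force()[2])
print(np.mean(F),r.current_t())
d=r.capture("wrist"); cv2.imwrite("pics/drop.png",d["frame"][:,:,::-1])
for x in r.masks_of("handset_a","wrist")[:3]:
    p=wr2plane(d,np.argwhere(x["pixels"])[:,::-1],30); p=np.c_[(p-O)@EX,(p-O)@EY]
    print(x["score"],[np.round(v,1) for v in cv2.minAreaRect(p.astype(np.float32))])
E
```

```text
[-0.06392751  0.02511005  0.06356671] 85.29413285147047
-0.016281721240426428 20.425
0.91 [array([-209.6, -152. ]), array([124.5,  41. ]), np.float64(31.7)]
0.84 [array([-237.8, -318. ]), array([97.5, 40.9]), np.float64(56.5)]
0.69 [array([ -1.5, -11.4]), array([112.7,  42.9]), np.float64(89.7)]
```

View pics/drop.png

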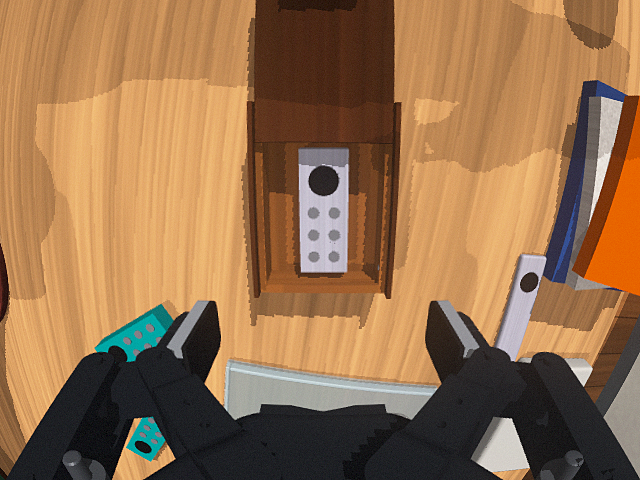

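The handset lies flat and centred in the box (about (323,210) in this view), clear of the lid edge, and the unloaded force reads about 0. Now I'll push the lid shut.

Run:
```python
from h import *
Q=q(A+np.pi/2)
r.close()
r.move_pose(B(-1,226,140),Q); r.movel(B(-1,226,57),v=150)
r.movel(B(-1,110,57),v=80)
f=lambda: float(np.dot(np.mean([r.current_contact_force() for _ in range(1)],0)[:2],EY))
print("F",f(),r.current_t())
y=100
while y>68:
    r.movel(B(-1,y,57),v=40); F=f(); p=r.current_position()
    print(y,round(F,1),round(float((np.array(p[:2])-O)@EY),1))
    if F>18: break
    y-=4 if y>84 else 1.5
print(r.current_t())
d=r.capture("top"); 
for x in r.landmark_of("lid_grip","top"): 
    g=ray2plane(d,x["location"],72)[:2]-O; print(x["score"],g@EX,g@EY)
```

```text
F 0.8754207339029586 24.5667
100 0.1 99.6
96 -0.2 95.8
92 1.0 91.7
88 1.2 87.8
84 0.3 83.7
82.5 0.5 82.3
81.0 0.1 80.9
79.5 0.5 79.4
78.0 -0.2 77.9
76.5 6.9 77.5
75.0 13.0 77.4
73.5 20.1 77.3
27.7167
0.76 -5.0013068176748705 55.44033223507672
```

Run:
```python
from h import *
r.movel(B(-1,95,57),v=80); r.movel(B(-1,95,150),v=200); r.move_pose(B(-1,20,300),q(A)); r.wait(.3)
d=r.capture("wrist"); t=np.array(d["tvec"]); R,_=cv2.Rodrigues(np.array(d["rvec"])); s=3; ims=[]
for z in (48,72):
    Y,X=np.meshgrid(np.arange(-110,110,1/s),np.arange(70,-70,-1/s))
    P=O+X[...,None]*EX+Y[...,None]*EY; c=np.dstack([P,np.full(X.shape,z)])@R.T+t
    rr=np.hypot(c[...,0],c[...,1]); k=np.arctan2(rr,c[...,2])/rr
    im=cv2.remap(d["frame"][:,:,::-1].copy(),(d["cx"]+d["fx"]*k*c[...,0]).astype(np.float32),(d["cy"]+d["fy"]*k*c[...,1]).astype(np.float32),1)
    im=cv2.convertScaleAbs(im,alpha=1.6)[60:-60].copy()
    for y in range(-100,110,10): cv2.line(im,((y+110)*s,0),((y+110)*s,12 if y%50==0 else 6),(255,255,255),1)
    ims.append(im)
cv2.imwrite("pics/shut.png",np.vstack(ims)); cv2.imwrite("pics/tray3.png",r.capture("top")["frame"][130:400,100:520,::-1]); print(r.current_t())
```

```text
30.5417
```

View pics/shut.png

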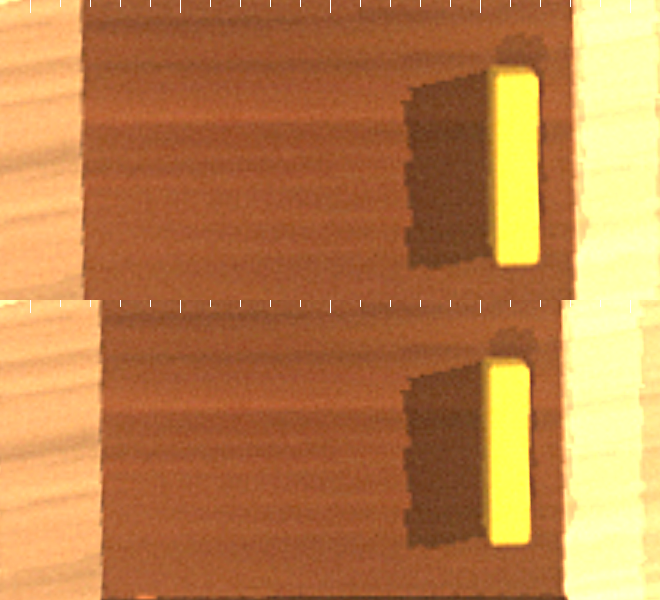

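View pics/tray3.png

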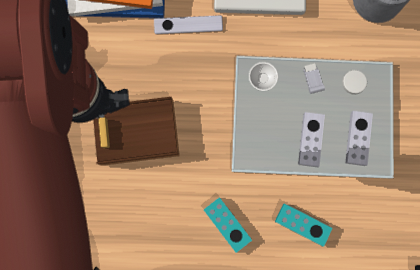

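At z=48 the lid spans y = -82.5 to +81.5 and the bar is centred at +59.5, so it's fully home. The two empty handsets are still flat on the tray, and the other items haven't moved.

```bash
python3 -c "
from cell import r
print(r.hand_in())"
```

```text
the job is handed in; nothing more can be done
None
```

I handed the job in at about 31 s: the loaded handset (about 3.3 N when lifted; the one other I weighed read about 1.4 N, the third I left unlifted) lies flat in the box, the lid is shut against its stop, and both empties are flat on the tray; no verdict came back.

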